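# Wedge the gear cover off its housing evenly

## Robot

A 6-joint arm with a two-finger parallel gripper is mounted at the origin on a cart in front of the work surface, level with it; the furniture and walls round the work are solid. World frame = base frame: x ahead of the robot, y to its left, z up, the work surface at z = 0. Lengths are in m, angles in rad, forces in N, time in s.
With the tool pointing down it reaches from about 0.25 to 0.725 m from the base axis. Payload 4 kg.
Tool frame: the origin (TCP) lies midway between the tips of the shut fingers; the grasp point (between the pads) lies 19 mm behind it (bot.grip_point_offset is the distance from the TCP to the grasp point, in m); z points along the fingers, y is the line along which they close (so a half turn about z gives the same grasp; the last joint's range is limited). The gripper opens to 85 mm and grips with 20 to 120 N. Pads are 22 mm wide; open, the fingers measure 114 mm over their backs; the gripper's body (76 mm by 85 mm) begins 54 mm behind the grasp point. The pads swing forward as they close: fully open they stand 13 mm farther back than shut.
Start: joints at [0, 0.241, 0.005, 1.335, 0, 1.571], TCP at [0.5, -0, 0.231] pointing down, gripper open.
Joint ranges: [-2.72, 2.72], [-1.05, 1.87], [-1.09, 1.28], [-1.99, 2.15], [-1.42, 1.44], [-3.14, 3.14]. Speed limits (rad/s): [2.79, 2.79, 3.14, 3.14, 3.14, 3.14].

## Interface

Orientations are given as a unit quaternion [x, y, z, w].
In Python, from workcell import bot gives the robot as it stands.
- The arm moves only by the tool step_arm, never from a script. Its argument "targets" is text: rows parted by semicolons, each of 7 numbers parted by spaces: the opening, from -1 (shut) to 1 (fully open), so that 0 is half open, then the shift along the world's x, y, z normalised to -1 to 1, where 1 is 0.5 m, then the turn, a rotation vector about the world's x, y, z normalised to -1 to 1, where 1 is pi/4 rad. In form: gripper x y z wx wy wz; .... A call has 1 to 10 rows; each row is the pose to reach, as a shift and turn from the pose commanded when the call began; what a row does not reach only later rows make up. A row lasts 1/12 s, in which the tool goes at most 41.7 mm and 7.16 degrees, less where a joint would pass 70% of its speed; a pose out of reach is approached as far as the arm can. A call with a number of a shift or a turn outside -1 to 1 is refused whole. A call with a gripper value outside its range is refused whole. The fingers move at their own pace and stop on an object; the grip force is fixed at half the most. Time passes only in rows, so rows that repeat a pose let the fingers close. It gives the time, the measured TCP pose, the force, the opening and the grip force at its end, in the units of the state.
- bot.get_obs(): the state, without advancing time (a new reading comes with each control period).
- bot.camera(name): name is "scene" or "side" or "wrist"; returns the picture (400x640x3 uint8, red, green, blue); there is no depth.
- bot.camera_info(name): a dict with "vertical_fov" (degrees; the focal length in pixels is half the picture's height over the tangent of half this angle, whatever the lens; pixels are square), "cx", "cy" (the principal point, pixels), "D" ([k1, k2, p1, p2, k3] as OpenCV has them; the pictures are not rectified), "pose" (4x4, takes a point from camera to world coordinates). Camera axes: x right, y up, looking along -z (the intrinsics and any distortion apply to the point x, -y, -z); pixel columns grow to the right and rows downward; lengths in m; the calibration is good to about 2 mm. A picture is of the moment at which its call begins: read the wrist's pose just before it. camera_info takes no time and is no camera call; for the wrist camera it gives the pose at the moment of the call.
- bot.job_done(): hands the job in; it is judged then, once.
The state is a dict: "clock": time; "joint_pos": joint angles; "joint_vel": joint speeds; "tau": joint torques, N m; "eef_pos": TCP position; "tool_rot": TCP orientation; "ft_force": force on the tool from outside, world axes, zero at the start; "ft_torque": the same for the moment, N m; "grip_width": finger opening in m; "grasp_force": force on a finger pad.
Only numpy, scipy, OpenCV 4.12 (cv2) and the standard library are available. Lean on these libraries where they do the work, as an engineer would, in place of code of your own. Each camera call takes 0.05 s, during which the arm holds its last target. There are 200 camera calls.

## Task

Take the yellow wedge from its rack and prise the grey cover off the aluminium gear housing by pushing the wedge into the seam at the two notches alternately, a few millimetres at a time, so that one end never gets more than 7 mm ahead of the other, until the seam stands 8 to 12 mm open at both ends. Only the wedge may touch the housing and cover, not the gripper. Then put the wedge back in its rack, blade down and fully home, and leave everything else where it is.

Things in the scene. Friction and masses are not known exactly. Their poses are not given: they have to be found in the camera images.
- housing: aluminium gear housing, 124 mm wide (y), leaning in a blue holder fixed on the desk; foot 130 x 140 mm (x, y). Origin: centre of the foot's underside, z up, front faces -x. Its flat seam face lies 30 deg from vertical and, going down, runs away from the front; its top edge is 115 mm above the desk. The cover sits on the far, upper side of that face.
- cover: grey cover, 124 x 80 mm, 22 mm thick, with a pry notch near each end of its top edge. Each end is a press fit of its own: it resists with about 6 N, can lift 0 to 13.5 mm off the seam face and stays where it is left (no springing back). Prising at one notch opens that end and leaves the other as it is. Origin: centre of its seam side; x points off the housing.
- seam_left (a point): fixed point on the top edge of the housing's seam face, middle of the left (+y) notch. z lies in the seam plane and points up out of it, leaning 30 deg to the front: the wedge goes in along -z. x is square to the face and points to the cover, the way it comes off. y runs along the seam to the left. The gap at this end is the x of point cover_left in this frame.
- seam_right (a point): the same for the right notch, 84 mm from the left one along -y. Each notch, cover shut, is an opening 26 mm long (y) reaching from x = 0 (flat housing face) to x = 6 mm (the cover's lip, 5 mm thick in z). Behind the lip the cover is hollow to 75 mm below the top edge.
- cover_left (a point): point of the cover that lies on point seam_left when the cover is shut, same axes; it moves with the cover. The lip of the notch is 6 mm in +x from it.
- cover_right (a point): point of the cover that lies on point seam_right when the cover is shut, same axes; it moves with the cover. The lip of the notch is 6 mm in +x from it.
- wedge: yellow slippery nylon wedge, 80 g, standing in the rack. Origin: on its axis at the underside of its collar; z up along the handle, blade to -z. Collar 34 x 38 x 6 mm (x, y, z); handle above it 20 mm (x) by 24 mm (y), top 76 mm above the origin: grip it across x, some 45 mm above the origin.
- wedge_tip (a point): middle of the blade's tip edge, 62 mm below the collar (wedge axes). Blade 18 mm wide (y); flat side at x = -8 mm from the wedge's axis all along, other side sloping: 1.5 mm thick at the tip, evenly to 16.5 mm at the collar. Flat side on the housing face, it opens a gap of its thickness at the notch's top edge less 6 mm: in to the thin black line (22.7 mm below the collar) 5 mm, in to the collar 10.5 mm.
- rack: wooden block 68 x 74 x 68 mm (x, y, z) fixed on the desk, with an upright slot right through, 24 mm (x) by 28 mm (y), in its middle. Origin: centre of its underside. The wedge hangs in the slot by its collar, its origin then 68 mm above the rack's; either way round will do.
- solder_spool: bystander: spool of solder, 60 mm across, 40 mm high; origin under its centre
- tape_roll: bystander: roll of blue tape lying flat, 64 mm across, 18 mm high; origin under its centre
- bit_box: bystander: black bit box with clear lid, 63 x 112 x 27 mm; origin under its centre
- marker: bystander: felt marker, 13 x 128 x 14 mm; origin under its centre
Not all that is in view belongs to the job. Of the things like the wedge, leave any that is blue; of the rest the larger one is meant.

How it is judged:
On the way, in this order (a step that is already met when the one before it is completed fails the run):
1. one end of the seam is opened at least 3 mm ((x of cover_left in the frame of seam_left above 0.003 m or x of cover_right in the frame of seam_right above 0.003 m)), for 0.1 s.
2. both ends of the seam are opened at least 3 mm (x of cover_left in the frame of seam_left above 0.003 m and x of cover_right in the frame of seam_right above 0.003 m), for 0.1 s.
3. both ends of the seam stand 7.5 to 13 mm open (x of cover_left in the frame of seam_left between 0.0075 and 0.013 m and x of cover_right in the frame of seam_right between 0.0075 and 0.013 m), for 0.1 s.
At the end, for the whole second after the job is handed in: the seam stands 7.5 to 13 mm open at both ends, and the wedge hangs at rest in the rack, blade down, its collar on the rack (origin within 4 mm of its seated height and 10 mm of the rack's axis, tilted less than 0.12 rad) (all of step 3 and z of wedge in the frame of rack between 0.064 and 0.072 m and horizontal distance between wedge and rack below 0.01 m and angle between wedge's own z axis and vertical below 0.12 rad and linear speed of wedge below 0.02 m/s); the robot touches nothing.
It fails at once if one end of the cover gets more than 7.5 mm ahead of the other (cover askew by more than 0.089 rad) (angle between the y axis of cover_left and the y axis of seam_left, either way round above 0.089 rad).
It fails at once if the gripper touches the housing or cover (more than 2 N) (contact force between any of the fingers, the arm and housing above 2 N).
It fails at once if the spool, tape roll, bit box or marker is shifted by more than 20 mm (distance of any of solder_spool, tape_roll, bit_box, marker from where it was at the start of the episode above 0.02 m).
It also fails if it takes over 67 s, if anything falls off the work surface, if the arm or the gripper's body presses on something with over 40 N, if the wrist force passes 120 N, or if a joint passes its speed limit or range.

## Working session

There is one attempt and no reset: what is moved stays moved. The work goes in short steps, Python scripts to look and compute and a tool call to move; the robot and the scene stay as the last step left them, time stands still between calls to the robot, and variables do not carry over. Pictures are saved under pics/ and viewed, at most 10 in all, crops included, and the job is handed in when it is done.

Besides the shell and the picture viewer there is one more tool, called after "Call:" by a JSON object that holds its "api" and its "payload". step_arm: Moves the arm, as the interface text tells. Scaled input: -1 to 1 covers 0.5 m each way for a shift and pi/4 rad each way for a turn. Its arguments: {"type":"object","properties":{"targets":{"type":"string"}},"required":["targets"]}

```bash
ls; mkdir -p pics; python3 - <<'E'
from workcell import bot
import cv2,numpy as np
ims=[]
for n in ("scene","side"):
    im=bot.camera(n); cv2.imwrite(f"pics/{n}0.png",im[:,:,::-1])
    i=bot.camera_info(n); print(n,i["vertical_fov"],i["cx"],i["cy"],i["D"],np.round(i["pose"],3).tolist())
i=bot.camera_info("wrist"); print(i["vertical_fov"],i["cx"],i["cy"],i["D"],np.round(i["pose"],3).tolist())
o=bot.get_obs(); print(o["clock"],o["eef_pos"],o["tool_rot"],o["grip_width"])
E
```

```text
pics
scene 55.512668561581904 317.25145838258726 199.2929050910432 [-0.00619857  0.          0.          0.          0.        ] [[0.492, 0.5, -0.713, -0.318], [-0.871, 0.293, -0.395, -0.472], [0.011, 0.815, 0.579, 0.814], [0.0, 0.0, 0.0, 1.0]]
side 43.706113619446214 310.8326952223099 197.6436749019607 [0.00982186 0.         0.         0.         0.        ] [[0.876, 0.286, -0.389, 0.053], [-0.483, 0.502, -0.718, -0.956], [-0.009, 0.816, 0.578, 0.884], [0.0, 0.0, 0.0, 1.0]]
65.33420693020253 322.5405907953367 201.83953491078182 [-0.04317684  0.          0.          0.          0.        ] [[1.0, -0.001, 0.002, 0.499], [-0.0, 0.947, 0.321, 0.084], [-0.002, -0.321, 0.947, 0.372], [0.0, 0.0, 0.0, 1.0]]
0.1 [4.99440873e-01 2.05957463e-05 2.30504012e-01] [ 7.07102265e-01  7.07110692e-01 -6.49598400e-04 -6.58594366e-04] 0.0853879438956937
```

View pics/scene0.png

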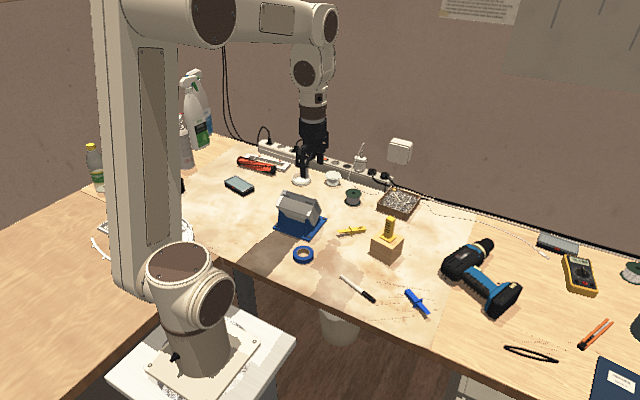

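View pics/side0.png

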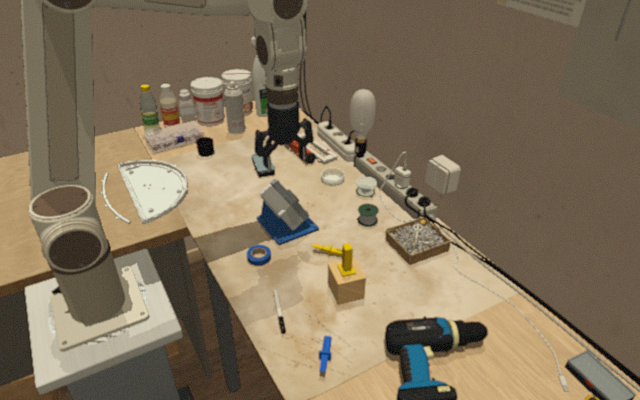

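In the scene view the wedge in its rack is at about (390,232), and the housing with its cover is at (299,213). Candidates for the wedge are the yellow one standing in the rack (390,232), a small yellow one lying at (351,231), and a blue one lying at (417,303). By the description I choose the large one in the rack. Next is a close crop to check the choice.

```bash
cat > h.py <<'E'
from workcell import bot
import cv2,numpy as np
def K(i):
    f=200/np.tan(np.radians(i["vertical_fov"])/2); return np.array([[f,0,i["cx"]],[0,f,i["cy"]],[0,0,1]])
def ray(i,uv):
    p=cv2.undistortPoints(np.array([[uv]],float),K(i),np.array(i["D"]))[0,0]
    P=np.array(i["pose"]); d=P[:3,:3]@np.array([p[0],-p[1],-1]); return P[:3,3],d/np.linalg.norm(d)
def onz(i,uv,z):
    o,d=ray(i,uv); return o+d*(z-o[2])/d[2]
def tri(*rays):
    A=0;b=0
    for o,d in rays:
        M=np.eye(3)-np.outer(d,d); A=A+M; b=b+M@o
    x=np.linalg.solve(A,b); return x,[np.linalg.norm((np.eye(3)-np.outer(d,d))@(x-o)) for o,d in rays]
def proj(i,X):
    P=np.linalg.inv(np.array(i["pose"])); X=np.atleast_2d(X)@P[:3,:3].T+P[:3,3]
    X=X*[1,-1,-1]; return cv2.projectPoints(X,np.zeros(3),np.zeros(3),K(i),np.array(i["D"]))[0][:,0]
E
python3 - <<'E'
from h import *
a=cv2.imread("pics/scene0.png")[180:270,260:420]; b=cv2.imread("pics/side0.png")[165:315,230:390]
a=cv2.resize(a,None,fx=5,fy=5,interpolation=cv2.INTER_CUBIC);b=cv2.resize(b,None,fx=4,fy=4,interpolation=cv2.INTER_CUBIC)
cv2.imwrite("pics/c1.png",a);cv2.imwrite("pics/c2.png",b)
S=bot.camera_info("scene");D=bot.camera_info("side")
print("wedge top",tri(ray(S,(391,219)),ray(D,(347,245))))
print("housing", onz(S,(300,222),.05),onz(D,(286,215),.05))
for n,u in (("scene",(303,254)),("scene",(353,195)),("scene",(357,289)),("scene",(240,185))): print(onz(S,u,0.01))
E
```

```text
wedge top (array([ 0.53166062, -0.24206912,  0.14409682]), [np.float64(0.002221120448271074), np.float64(0.0022211204482711607)])
housing [0.48546007 0.03540638 0.05      ] [0.51595719 0.04173284 0.05      ]
[ 0.40023418 -0.02691554  0.01      ]
[ 0.76300689 -0.02451471  0.01      ]
[ 0.35649575 -0.22671222  0.01      ]
[0.60439249 0.37954026 0.01      ]
```

View pics/c1.png

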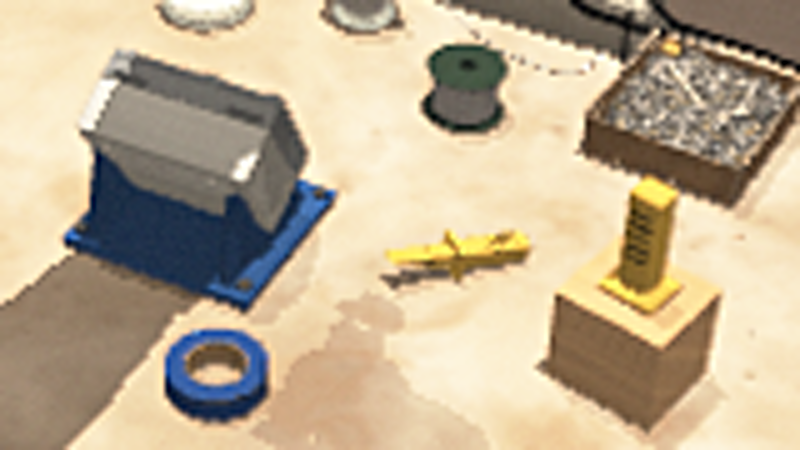

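View pics/c2.png

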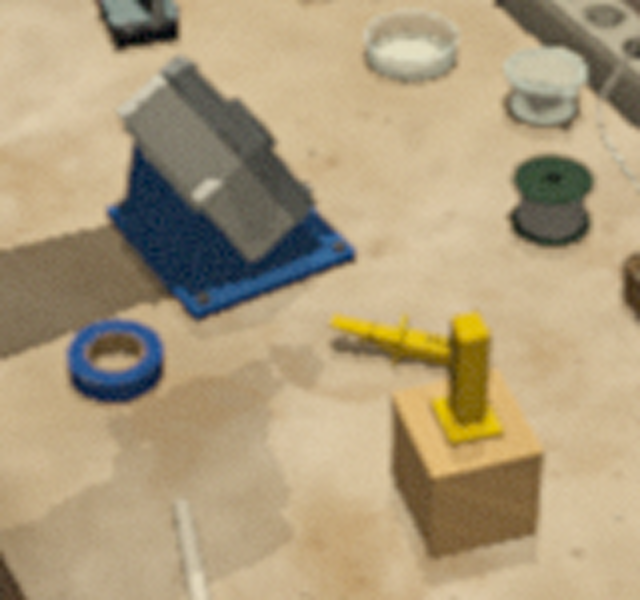

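The crops confirm the choice: the big yellow wedge stands in the wooden rack (scene crop (648,240)), and the smaller one lies loose. The housing has its cover on the far, upper side, and its foot corners are visible at crop-1 (70,238), (245,305) and (335,192). Now the wrist view.

```bash
python3 - <<'E'
from h import *
S=bot.camera_info("scene");D=bot.camera_info("side")
c1=lambda p:(260+p[0]/5,180+p[1]/5); c2=lambda p:(230+p[0]/4,165+p[1]/4)
print("foot S",[onz(S,c1(p),.008).round(3) for p in((68,238),(245,305),(335,192))])
print("foot D",[onz(D,c2(p),.008).round(3) for p in((108,210),(195,312),(353,252))])
print("rack S",[onz(S,c1(p),.068).round(3) for p in((555,292),(655,348),(720,290))])
print("rack D",[onz(D,c2(p),.068).round(3) for p in((393,395),(430,475),(541,451),(500,372))])
im=bot.camera("wrist"); cv2.imwrite("pics/w0.png",im[:,:,::-1])
E
```

```text
foot S [array([0.461, 0.123, 0.008]), array([ 0.462, -0.012,  0.008]), array([ 0.593, -0.006,  0.008])]
foot D [array([0.461, 0.123, 0.008]), array([ 0.466, -0.01 ,  0.008]), array([ 0.591, -0.007,  0.008])]
rack S [array([ 0.507, -0.199,  0.068]), array([ 0.49 , -0.268,  0.068]), array([ 0.558, -0.284,  0.068])]
rack D [array([ 0.508, -0.202,  0.068]), array([ 0.492, -0.269,  0.068]), array([ 0.558, -0.284,  0.068]), array([ 0.574, -0.216,  0.068])]
```

View pics/w0.png

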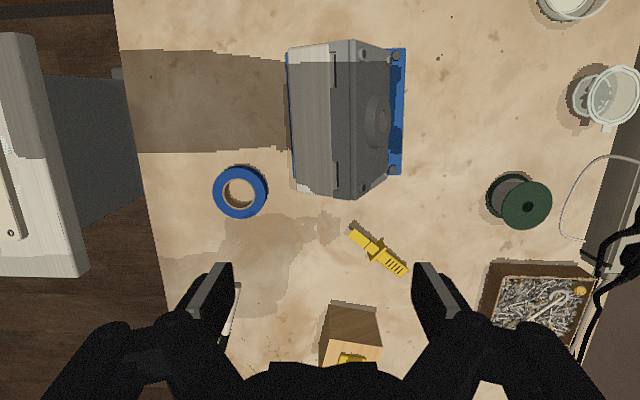

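In the wrist picture the housing sits at (345,120), its seam running along column ~335 with dark notch slots near (333,70) and (337,170). The wedge and rack are at (352,355). I'll move near the rack for a closer look.

Call:
{"api": "step_arm", "payload": {"targets": "1 0.065 -0.6 0 0 0 -0.293;1 0.065 -0.6 0 0 0 -0.293;1 0.065 -0.6 0 0 0 -0.293;1 0.065 -0.6 0 0 0 -0.293;1 0.065 -0.6 0 0 0 -0.293;1 0.065 -0.6 0 0 0 -0.293;1 0.065 -0.6 0 0 0 -0.293;1 0.065 -0.6 0 0 0 -0.293;1 0.065 -0.6 0 0 0 -0.293;1 0.065 -0.6 0 0 0 -0.293"}}

```text
clock: 0.98
eef_pos: [0.532, -0.3002, 0.2303]
tool_rot: [0.784, 0.621, -0.0, -0.001]
ft_force: [-0.2, 1.0, 0.5]
grip_width: 0.0855
grasp_force: 0.0
```

```bash
python3 - <<'E'
from h import *
i=bot.camera_info("wrist"); im=bot.camera("wrist")[:,:,::-1]; cv2.imwrite("pics/w1.png",im)
import pickle; pickle.dump(i,open("w1.pkl","wb")); o=bot.get_obs(); print(o["clock"],o["eef_pos"],o["tool_rot"])
q=proj(i,[.5325,-.242,.1]).round()[0]; print(q)
x0=int(min(max(q[0]-75,0),490)); y0=int(min(max(q[1]-75,0),250)); print("crop",x0,y0)
a=cv2.resize(im[y0:y0+150,x0:x0+150],None,fx=4,fy=4,interpolation=cv2.INTER_CUBIC)
b=cv2.imread("pics/w0.png")[35:205,280:330+20]; b=cv2.resize(b,(200,486),interpolation=cv2.INTER_CUBIC)
c=np.zeros((600,800,3),np.uint8); c[:,:600]=a; c[:486,600:]=b; cv2.imwrite("pics/c3.png",c)
E
```

```text
1.0333 [ 0.53214288 -0.29921915  0.23069709] [ 7.83599935e-01  6.21265093e-01 -6.20043173e-05 -9.06779426e-04]
[309. 129.]
crop 234 54
```

View pics/c3.png

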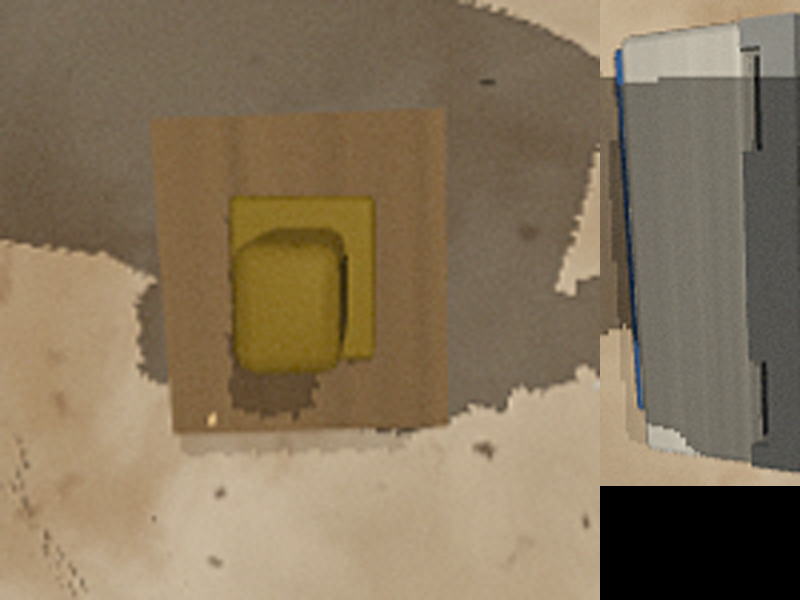

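The handle is long along image y, so wedge x runs along image x and matches my gripper closing line. The collar corners are at (231,197), (375,197) and (373,357), and the rack's at (150,118) to (447,425).

```bash
python3 - <<'E'
from h import *
import pickle; i=pickle.load(open("w1.pkl","rb"))
g=lambda u,v,z: onz(i,(234+u/4-.4,54+v/4-.4),z)[:2]
c=[g(*p,.074) for p in((231,197),(375,197),(373,357))]; print("collar",np.round(c,4).tolist(),(c[0]+c[2])/2,np.linalg.norm(c[1]-c[0]),np.linalg.norm(c[2]-c[1]), "yaw",np.arctan2(*(c[1]-c[0])[::-1]))
h=[g(*p,.144) for p in((233,308),(342,308),(288,243),(288,371))];print("handle",np.mean(h,0),np.linalg.norm(h[1]-h[0]),np.linalg.norm(h[3]-h[2]))
r=[g(*p,.068) for p in((152,119),(447,108),(448,424),(174,432))]; print("rack",np.round(r,4).tolist(),np.mean(r,0),"yaw",np.arctan2(*(r[1]-r[0])[::-1]),np.arctan2(*(r[2]-r[3])[::-1]),[np.linalg.norm(r[k]-r[k-1]) for k in range(4)])
from scipy.spatial.transform import Rotation as R
o=bot.get_obs();m=R.from_quat(o["tool_rot"]).as_matrix(); print("tool y yaw",np.arctan2(m[1,1],m[0,1]),bot.grip_point_offset)
E
```

```text
collar [[0.5207, -0.2172], [0.5528, -0.2248], [0.5441, -0.2602]] [ 0.5324234  -0.23873168] 0.03291545102803301 0.036414688874461344 yaw -0.23288173157111058
handle [ 0.53262046 -0.23850443] 0.019556691551542812 0.022592959381087425
rack [[0.5069, -0.1963], [0.5733, -0.2096], [0.5582, -0.2812], [0.4921, -0.2677]] [ 0.53262564 -0.23871962] yaw -0.19807518762749343 -0.20233354670486084 [np.float64(0.07285312319616968), np.float64(0.06763350385161704), np.float64(0.07314139192389559), np.float64(0.06756514307836034)]
tool y yaw -0.23008263350328695 0.0187
```

Call:
{"api": "step_arm", "payload": {"targets": "1 0 0.12 0 0 0 0;1 0 0.12 0 0 0 0;1 0 0.12 -0.07 0 0 0;1 0 0.12 -0.14 0 0 0;1 0 0.12 -0.21 0 0 0;1 0 0.12 -0.273 0 0 0;1 0 0.12 -0.273 0 0 0;1 0 0.12 -0.273 0 0 0;-1 0 0.12 -0.273 0 0 0;-1 0 0.12 -0.273 0 0 0"}}

```text
clock: 1.87
eef_pos: [0.5346, -0.2403, 0.0979]
tool_rot: [0.783, 0.622, 0.001, 0.002]
ft_force: [0.2, 0.5, 0.2]
grip_width: 0.064
grasp_force: 0.0
```

Call:
{"api": "step_arm", "payload": {"targets": "-1 0 0 0 0 0 0;-1 0 0 0 0 0 0;-1 0 0 0 0 0 0;-1 0 0 0 0 0 0;-1 0 0 0 0 0 0;-1 0 0 0 0 0 0"}}

```text
clock: 2.37
eef_pos: [0.5332, -0.2405, 0.096]
tool_rot: [0.784, 0.621, 0.001, 0.001]
ft_force: [0.1, -0.3, 5.6]
grip_width: 0.0189
grasp_force: 59.4
```

Call:
{"api": "step_arm", "payload": {"targets": "-1 0 0 0.06 0 0 0;-1 0 0 0.12 0 0 0;-1 0 0 0.18 0 0 0;-1 0 0 0.24 0 0 0;-1 0 0 0.3 0 0 0;-1 0 0 0.3 0 0 0;-1 0 0 0.3 0 0 0"}}

```text
clock: 2.95
eef_pos: [0.5334, -0.2405, 0.2466]
tool_rot: [0.784, 0.621, 0.001, 0.002]
ft_force: [-0.6, 0.0, -1.8]
grip_width: 0.0192
grasp_force: 60.1
```

```bash
python3 - <<'E'
from h import *
im=bot.camera("wrist")[:,:,::-1]; s=bot.camera("scene")[:,:,::-1]; d=bot.camera("side")[:,:,::-1]
o=bot.get_obs(); print(o["eef_pos"],o["grasp_force"],o["grip_width"])
S=bot.camera_info("scene");D=bot.camera_info("side")
def crop(m,q,w,h,f):
    x,y=[int(max(v,0)) for v in (q[0]-w/2,q[1]-h/2)]; x=min(x,640-w);y=min(y,400-h); print(x,y)
    return cv2.resize(m[y:y+h,x:x+w],None,fx=f,fy=f,interpolation=cv2.INTER_CUBIC)
c=np.zeros((600,800,3),np.uint8)
X=o["eef_pos"]-[0,0,.05]
c[:,:400]=crop(im,(320,330),200,300,2); c[:300,400:]=crop(s,proj(S,X)[0],100,75,4); c[300:,400:]=crop(d,proj(D,X)[0],100,75,4)
cv2.imwrite("pics/c4.png",c)
E
```

```text
[ 0.53148682 -0.23960692  0.24277168] 60.13513684272766 0.019379421917583056
220 100
342 166
296 191
```

View pics/c4.png

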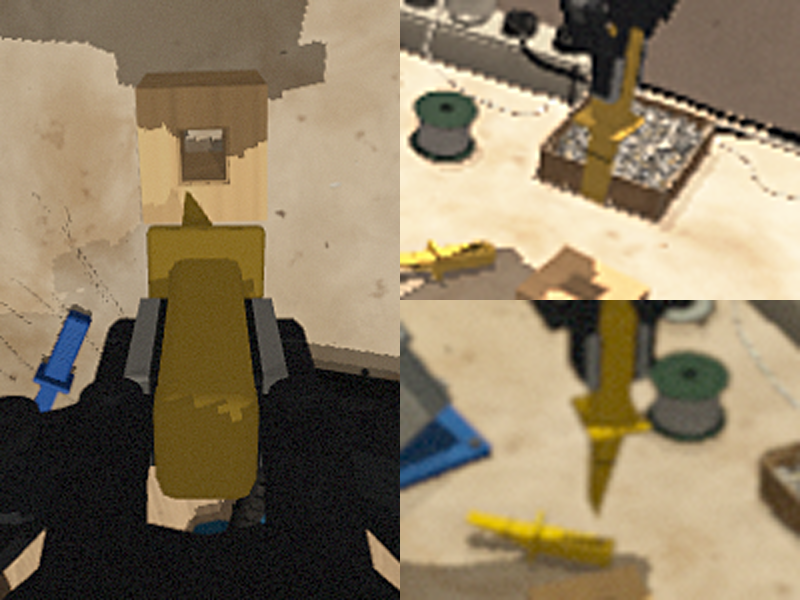

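The wrist crop shows the blade tip at (185,200), on the left: the flat side faces -x (towards the robot) and the slope faces +x, which is the orientation I need. The empty slot is at (205,156). Next I work out the seam pose.

```bash
python3 - <<'E'
from h import *
i=dict(bot.camera_info("wrist")); j=dict(i)
i["pose"]=np.array([[1.0,-0.001,0.002,0.499],[0,0.947,0.321,0.084],[-0.002,-0.321,0.947,0.372],[0,0,0,1]])
g=lambda u,v: onz(i,(280+(u-600)/2.857-.4,35+v/2.859-.4),.115).round(4)
print("edge",g(742,50),g(752,400)); print("L notch",g(743,47),g(745,150),g(762,97)); print("R notch",g(752,362),g(753,435),g(768,400))
s=[onz(j,(220+u/2,100+v/2),.068) for u,v in((181,128),(228,128),(228,183),(181,183))]
print("slot",np.mean(s,0),np.arctan2(*(s[1]-s[0])[1::-1]),np.round(s,4).tolist())
from scipy.spatial.transform import Rotation as R
for yaw in(.02,):
    T=R.from_euler('z',yaw)*R.from_euler('y',-30,degrees=True); m=T.as_matrix() # seam frame: x, y, z
    print("seam axes",m.round(3).tolist())
    tool=np.column_stack([m[:,1],m[:,0],-m[:,2]]); cur=R.from_quat(bot.get_obs()["tool_rot"])
    print("turn",((R.from_matrix(tool)*cur.inv()).as_rotvec()/(np.pi/4)).round(4),R.from_matrix(tool).as_quat().round(3))
E
```

```text
edge [0.5035 0.1162 0.115 ] [0.5071 0.0213 0.115 ]
L notch [0.5038 0.117  0.115 ] [0.5045 0.0911 0.115 ] [0.509  0.1046 0.115 ]
R notch [0.507  0.0327 0.115 ] [0.5075 0.0105 0.115 ] [0.5119 0.0213 0.115 ]
slot [ 0.530019  -0.2364852  0.068    ] -0.2295680367220929 [[0.5216, -0.2194, 0.068], [0.5452, -0.2249, 0.068], [0.5388, -0.2537, 0.068], [0.5145, -0.248, 0.068]]
seam axes [[0.866, -0.02, -0.5], [0.017, 1.0, -0.01], [0.5, 0.0, 0.866]]
turn [-0.0716 -0.6694  0.311 ] [0.676 0.69  0.185 0.181]
```

```bash
python3 - <<'E'
from h import *
from scipy.spatial.transform import Rotation as R
m=(R.from_euler('z',.035)*R.from_euler('y',-30,degrees=True))
cur=R.from_euler('z',-.2301)
print(((m*cur.inv()).as_rotvec()/(np.pi/4)).round(4))
s=np.array([.504,.104,.115])+m.apply([.010,0,.1185]); print(s, (s-[.5325,-.240,.2445])/.5)
E
```

```text
[-0.0651 -0.6654  0.3298]
[0.45344124 0.10222972 0.22262401] [-0.15811753  0.68445944 -0.04375198]
```

Call:
{"api": "step_arm", "payload": {"targets": "-1 -0.158 0.684 0 -0.065 -0.665 0.33;-1 -0.158 0.684 0 -0.065 -0.665 0.33;-1 -0.158 0.684 0 -0.065 -0.665 0.33;-1 -0.158 0.684 0 -0.065 -0.665 0.33;-1 -0.158 0.684 0 -0.065 -0.665 0.33;-1 -0.158 0.684 0 -0.065 -0.665 0.33;-1 -0.158 0.684 0 -0.065 -0.665 0.33;-1 -0.158 0.684 0 -0.065 -0.665 0.33;-1 -0.158 0.684 0 -0.065 -0.665 0.33;-1 -0.158 0.684 -0.044 -0.065 -0.665 0.33"}}

```text
clock: 3.93
eef_pos: [0.4544, 0.107, 0.2257]
tool_rot: [0.668, 0.697, 0.19, 0.18]
ft_force: [1.9, 0.2, -1.0]
grip_width: 0.019
grasp_force: 60.2
```

Call:
{"api": "step_arm", "payload": {"targets": "-1 0 0 0 0 0 0;-1 0 0 0 0 0 0"}}

```text
clock: 4.1
eef_pos: [0.451, 0.1016, 0.2197]
tool_rot: [0.671, 0.696, 0.183, 0.178]
ft_force: [-0.1, -0.9, -0.3]
grip_width: 0.0195
grasp_force: 59.9
```

```bash
cat > look.py <<'E'
from h import *
import sys,pickle
from scipy.spatial.transform import Rotation as R
n=sys.argv[1]; W=bot.camera_info("wrist"); im=bot.camera("wrist")[:,:,::-1]; d=bot.camera("side")[:,:,::-1]; s=bot.camera("scene")[:,:,::-1]
for k,v in (("w",im),("d",d),("s",s)): cv2.imwrite(f"pics/{n}_{k}.png",v)
pickle.dump(W,open(n+".pkl","wb"))
o=bot.get_obs(); print(o["clock"],o["eef_pos"].round(4),o["tool_rot"].round(4),o["ft_force"].round(1),o["grip_width"].round(4))
S=bot.camera_info("scene");D=bot.camera_info("side"); X=[.51,.06,.12]
def crop(m,q,w,h,f):
    x,y=[int(max(v,0)) for v in (q[0]-w/2,q[1]-h/2)]; x=min(x,640-w);y=min(y,400-h); print(x,y,f)
    return cv2.resize(m[y:y+h,x:x+w],None,fx=f,fy=f,interpolation=cv2.INTER_CUBIC)
c=np.zeros((600,800,3),np.uint8)
c[:,:400]=crop(im,(320,float(sys.argv[2])),133,200,3)[:600,:399][:,[*range(399),398]]; c[:300,400:]=crop(s,proj(S,X)[0],80,60,5); c[300:,400:]=crop(d,proj(D,X)[0],80,60,5)
cv2.imwrite(f"pics/{n}.png",c)
E
python3 look.py l1 140
```

```text
Traceback (most recent call last):
  File "look.py", line 7, in <module>
    o=bot.get_obs(); print(o["clock"],o["eef_pos"].round(4),o["tool_rot"].round(4),o["ft_force"].round(1),o["grip_width"].round(4))
                                                                                                          ^^^^^^^^^^^^^^^^^^^^^
AttributeError: 'float' object has no attribute 'round'
```

```bash
sed -i 's/,o\["grip_width"\].round(4)//' look.py; python3 look.py l1 140
```

```text
4.4 [0.4541 0.1012 0.2235] [0.6715 0.6942 0.1864 0.1801] [-1.7 -0.1 -1. ]
253 40 3
257 168 5
240 161 5
```

View pics/l1.png

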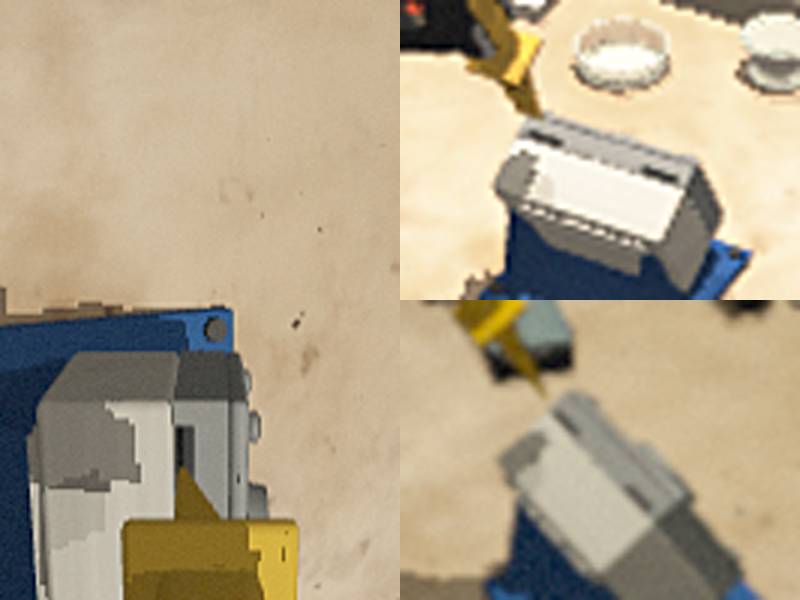

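The wrist view shows the seam edge at crop column 174, the left notch opening from column 175 to 196 with its far end at row 427, and the blade tip at about (181,468) hovering over it. I compute the tip-to-notch offsets next.

```bash
python3 - <<'E'
from h import *
import pickle
from scipy.spatial.transform import Rotation as R
W=pickle.load(open("l1.pkl","rb")); f=lambda u,v:(253+u/3-.33,40+v/3-.33)
m=(R.from_euler('z',.035)*R.from_euler('y',-30,degrees=True))
T=np.array([.4535,.1020,.2225])
pts=T+m.apply([[-.008,.009,-.0885],[-.0065,.009,-.0885],[-.008,-.009,-.0885]])
print("pred tip in crop",((proj(W,pts)-[253,40]+.33)*3).round(0).tolist())
A=onz(W,f(173,403),.115);B=onz(W,f(175.5,518),.115);N=onz(W,f(176,427),.115)
print("edge",A.round(4),B.round(4),"yaw",np.arctan2((B-A)[0],-(B-A)[1]),"notch left end",N.round(4))
# tip seen -> world at predicted depth plane
o,d=ray(W,f(181,468)); z=m.apply([0,0,1]); tip=o+d*(((pts[0]-o)@z)/(d@z)); print("tip seen",tip.round(4),"pred",pts[0].round(4))
for n,p in(("edge",A),("edgeB",B),("notch end",N)): print(n,"seam-frame rel to tip",(m.inv().apply(p-tip)*1e3).round(1))
lip=onz(W,f(196,450),.118); print("lip rel", (m.inv().apply(lip-tip)*1e3).round(1))
print("cam pose at T?",W["pose"][:3,3].round(4))
E
python3 - <<'E'
import cv2
a=cv2.imread("pics/l1_w.png")[175:222,300:333]
cv2.imwrite("pics/z.png",cv2.resize(a,None,fx=12,fy=12,interpolation=cv2.INTER_NEAREST))
E
```

```text
pred tip in crop [[182.0, 470.0], [188.0, 470.0], [183.0, 535.0]]
edge [0.5017 0.1235 0.115 ] [0.5032 0.0885 0.115 ] yaw 0.043374075063414994 notch left end [0.5028 0.1163 0.115 ]
tip seen [0.4902 0.1129 0.1417] pred [0.4905 0.1123 0.1419]
edge seam-frame rel to tip [ -3.   10.2 -29.1]
edgeB seam-frame rel to tip [ -2.8 -24.8 -29.2]
notch end seam-frame rel to tip [ -2.3   3.  -29.5]
lip rel [  3.4  -3.9 -29.3]
cam pose at T? [0.3789 0.1823 0.3453]
```

View pics/z.png

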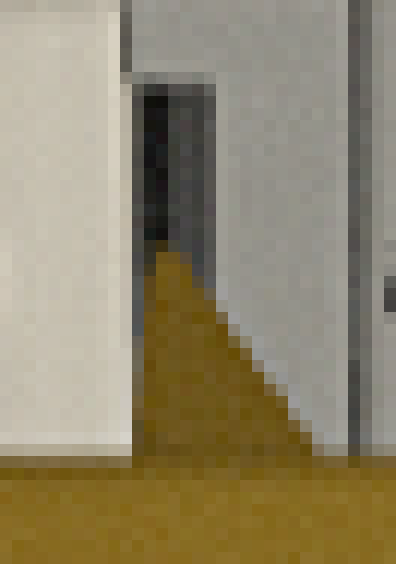

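The picture confirms the tip is inside the notch width: its flat is about 2.8 mm off the face, against a lip at about 6 mm. I start inserting, with a first free part of 15 mm past the edge.

Call:
{"api": "step_arm", "payload": {"targets": "-1 0.0188 -0.0012 -0.04 0 0 0;-1 0.0188 -0.0012 -0.04 0 0 0;-1 0.025 -0.001 -0.05 0 0 0;-1 0.03 -0.001 -0.059 0 0 0;-1 0.036 -0.0005 -0.069 0 0 0;-1 0.041 -0.0005 -0.078 0 0 0;-1 0.041 -0.0005 -0.078 0 0 0"}}

```text
clock: 4.98
eef_pos: [0.474, 0.1017, 0.183]
tool_rot: [0.671, 0.695, 0.186, 0.179]
ft_force: [0.0, -0.3, -0.9]
grip_width: 0.0197
grasp_force: 60.0
```

```bash
cat > st.py <<'E'
from h import *
import time
from scipy.spatial.transform import Rotation as R
m=(R.from_euler('z',.035)*R.from_euler('y',-30,degrees=True))
o=bot.get_obs(); print(o["clock"],o["eef_pos"].round(4),"F seam axes",m.inv().apply(o["ft_force"]).round(1),"tcp rel hover, seam mm",(m.inv().apply(o["eef_pos"]-[.4535,.1020,.2225])*1e3).round(1))
E
python3 st.py
```

```text
4.9833 [0.474  0.1017 0.183 ] F seam axes [-0.5 -0.3 -0.8] tcp rel hover, seam mm [ -2.   -1.1 -44.5]
```

Entry is free, with no contact force. I drive on to about 35 mm depth, a nominal 4 mm gap.

Call:
{"api": "step_arm", "payload": {"targets": "-1 0.004 0 -0.0069 0 0 0;-1 0.008 0.0003 -0.0138 0 0 0;-1 0.012 0.0004 -0.0208 0 0 0;-1 0.016 0.0005 -0.0277 0 0 0;-1 0.02 0.0007 -0.0346 0 0 0;-1 0.02 0.0007 -0.0346 0 0 0;-1 0.02 0.0007 -0.0346 0 0 0"}}

```text
clock: 5.57
eef_pos: [0.4838, 0.1023, 0.1659]
tool_rot: [0.671, 0.695, 0.186, 0.179]
ft_force: [1.1, 1.8, -3.1]
grip_width: 0.0192
grasp_force: 59.6
```

```bash
python3 st.py; python3 look.py l2 140
```

```text
5.5667 [0.4838 0.1023 0.1659] F seam axes [-0.5  1.8 -3.3] tcp rel hover, seam mm [ -2.1  -0.8 -64.1]
5.7167 [0.4837 0.1022 0.1661] [0.6709 0.6951 0.1858 0.1793] [ 0.4  0.4 -4.3]
253 40 3
257 168 5
240 161 5
```

View pics/l2.png

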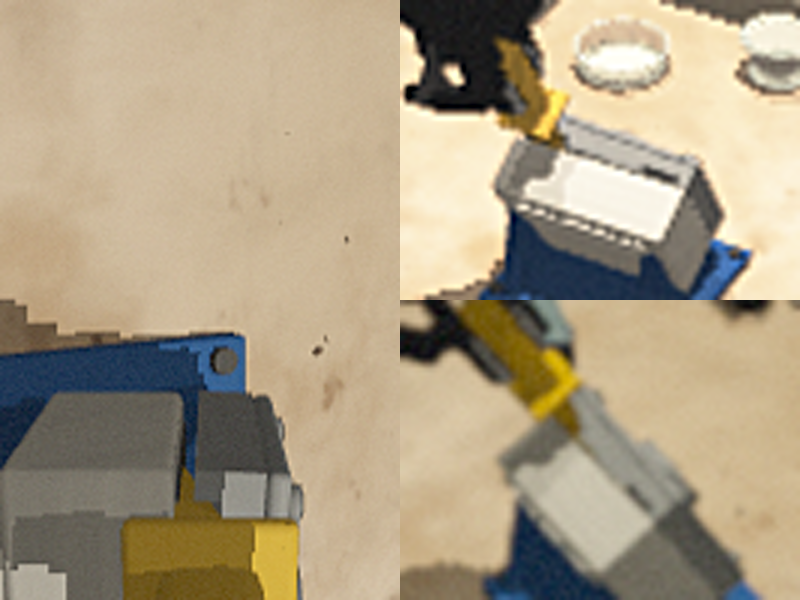

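The left end is now open: in the wrist crop the dark gap runs from column 182 to 198, about 3.5 to 4 mm. I withdraw and go to the right notch.

Call:
{"api": "step_arm", "payload": {"targets": "-1 -0.012 -0.0004 0.021 0 0 0;-1 -0.025 -0.0009 0.043 0 0 0;-1 -0.038 -0.0013 0.065 0 0 0;-1 -0.05 -0.0018 0.0866 0 0 0;-1 -0.05 -0.0018 0.0866 0 0 0;-1 -0.043 -0.1698 0.0866 0 0 0;-1 -0.043 -0.1698 0.0866 0 0 0;-1 -0.043 -0.1698 0.0866 0 0 0;-1 -0.043 -0.1698 0.0866 0 0 0"}}

```text
clock: 6.47
eef_pos: [0.4628, 0.0139, 0.2097]
tool_rot: [0.673, 0.692, 0.185, 0.181]
ft_force: [-0.1, 0.8, -1.2]
grip_width: 0.0191
grasp_force: 60.2
```

```bash
python3 - <<'E'
from h import *
import pickle
from scipy.spatial.transform import Rotation as R
m=(R.from_euler('z',.035)*R.from_euler('y',-30,degrees=True))
W=bot.camera_info("wrist"); im=bot.camera("wrist"); cv2.imwrite("pics/r1_w.png",im[:,:,::-1]); pickle.dump(W,open("r1.pkl","wb"))
o=bot.get_obs(); print(o["eef_pos"],o["ft_force"].round(1),o["grip_width"])
g=cv2.cvtColor(im,cv2.COLOR_RGB2GRAY)
# predicted points -> pixels
E=lambda x,y,z: np.array([.504,.104,.115])+R.from_euler('z',.043).apply(R.from_euler('y',-30,degrees=True).apply([x,y,z]))
for n,p in(("L",E(0,0,0)),("Lend",E(0,13,0)),("Lin",E(0,-13,0)),("R",E(0,-84,0)),("Rin",E(0,-71,0))): print(n,proj(W,p).round(1))
for y in (6,0,-6,-13,-30,-50,-65,-71,-76):
    u,v=proj(W,E(0,y/1e3,0))[0]; r=int(round(v)); c=int(round(u)); print(y,r,c-6, g[r,c-6:c+22].tolist())
E
```

```text
[0.46267748 0.0156439  0.20962001] [-0.9  0.3 -0.7] 0.018927461349667538
L [[311.7  89.2]]
Lend [[330.7 770.1]]
Lin [[330.2 779.1]]
R [[330.5 779. ]]
Rin [[330.4 779. ]]
6 81 305 [196, 198, 198, 204, 173, 100, 61, 36, 30, 42, 36, 26, 70, 75, 72, 76, 73, 62, 136, 155, 152, 150, 154, 149, 149, 153, 149, 151]
0 89 306 [199, 199, 204, 181, 111, 66, 29, 37, 34, 37, 39, 73, 72, 78, 71, 73, 58, 159, 152, 150, 153, 154, 151, 151, 153, 150, 153, 151]
-6 98 306 [198, 198, 203, 189, 123, 78, 24, 35, 57, 49, 58, 73, 68, 73, 70, 66, 92, 160, 159, 152, 150, 151, 150, 152, 154, 151, 152, 156]
-13 107 306 [198, 199, 200, 196, 134, 67, 36, 25, 70, 93, 92, 93, 90, 91, 93, 81, 124, 157, 154, 152, 150, 152, 147, 153, 153, 155, 153, 155]
-30 130 307 [198, 202, 210, 181, 52, 15, 45, 164, 154, 151, 152, 152, 157, 157, 153, 155, 155, 151, 152, 154, 153, 151, 152, 149, 153, 151, 159, 113]
-50 156 307 [193, 197, 204, 209, 75, 14, 136, 160, 153, 151, 151, 150, 149, 149, 151, 149, 150, 150, 150, 154, 153, 152, 152, 152, 155, 163, 85, 105]
-65 174 308 [197, 200, 215, 114, 44, 160, 151, 152, 151, 149, 152, 146, 148, 154, 150, 152, 154, 152, 152, 149, 150, 152, 153, 160, 106, 97, 129, 148]
-71 181 308 [195, 196, 207, 170, 94, 101, 108, 123, 122, 131, 125, 137, 155, 152, 149, 149, 148, 151, 152, 152, 151, 152, 155, 159, 72, 108, 141, 154]
-76 187 308 [193, 195, 206, 186, 86, 36, 21, 65, 71, 73, 68, 90, 157, 155, 148, 151, 148, 154, 151, 151, 149, 150, 151, 135, 80, 123, 149, 154]
```

```bash
cat > gap.py <<'E'
from h import *
import pickle
from scipy.optimize import brentq
from scipy.spatial.transform import Rotation as R
H=R.from_euler('z',.043)*R.from_euler('y',-30,degrees=True)
def E(x,y,z,b=.502): return np.array([b,.104,.115])+H.apply(np.array([x,y,z])/1e3)
def x_of(W,col,y): return brentq(lambda x:proj(W,E(x,y,0))[0,0]-col,-20,40)
E
python3 - <<'E'
from gap import *
W=pickle.load(open("r1.pkl","rb")); im=cv2.imread("pics/r1_w.png")[:,:,::-1]
for y,a,b in((6,309.6,322.8),(0,309.5,322.5),(-6,309.7,322.2),(-30,310.6,312.4),(-50,310.8,312.8),(-65,310.9,312.5),(-76,311.6,319.4)):
    xa,xb=x_of(W,a,y),x_of(W,b,y); print(y,"edge x",round(xa,1),"width",round(xb-xa,1))
i=im.astype(int); ye=(i[:,:,0]-i[:,:,2]>50)&(i[:,:,0]>70)
for r in range(170,225,3):
    c=np.where(ye[r,290:345])[0]; print(r,(c.min()+290,c.max()+290) if len(c) else None, end=" ")
T=bot.get_obs()["eef_pos"]; q=R.from_quat(bot.get_obs()["tool_rot"]).as_matrix()
Tc=np.array([.462,.0161,.2097])
print("\npred tip",proj(W,Tc+q@np.array([[.009,-.008,.0885],[.009,-.0065,.0885],[.009,-.008,.07]]).T.T[0]) )
g=cv2.cvtColor(im,cv2.COLOR_RGB2GRAY)
for r in range(176,212,2): print(r,g[r,307:324].tolist())
print("notch Rin row",proj(W,E(3,-71,0)),proj(W,E(3,13,0)),proj(W,E(3,-13,0)))
E
```

```text
6 edge x 0.4 width 9.7
0 edge x 0.2 width 9.7
-6 edge x 0.2 width 9.4
-30 edge x 0.2 width 1.4
-50 edge x -0.1 width 1.6
-65 edge x -0.4 width 1.3
-76 edge x -0.1 width 6.4
170 (np.int64(340), np.int64(344)) 173 (np.int64(340), np.int64(344)) 176 (np.int64(340), np.int64(344)) 179 (np.int64(340), np.int64(344)) 182 (np.int64(340), np.int64(344)) 185 (np.int64(339), np.int64(339)) 188 (np.int64(339), np.int64(343)) 191 (np.int64(339), np.int64(339)) 194 None 197 (np.int64(313), np.int64(315)) 200 (np.int64(312), np.int64(317)) 203 (np.int64(312), np.int64(342)) 206 (np.int64(312), np.int64(321)) 209 (np.int64(311), np.int64(341)) 212 (np.int64(311), np.int64(344)) 215 (np.int64(294), np.int64(344)) 218 (np.int64(293), np.int64(344)) 221 (np.int64(293), np.int64(344)) 224 (np.int64(290), np.int64(344)) 
pred tip [[313.12311538 194.80332691]]
176 [192, 197, 198, 215, 108, 51, 158, 153, 150, 150, 149, 152, 150, 150, 152, 152, 154]
178 [193, 197, 200, 214, 88, 96, 153, 146, 151, 152, 151, 151, 150, 149, 152, 153, 152]
180 [194, 195, 197, 210, 149, 110, 156, 152, 152, 153, 158, 155, 154, 1
[... 651 characters left out ...]
, 51, 136, 156, 151, 147, 149]
198 [190, 191, 196, 199, 198, 97, 84, 85, 91, 75, 58, 44, 136, 156, 150, 152, 153]
200 [194, 191, 194, 197, 201, 91, 85, 91, 90, 92, 86, 56, 133, 154, 150, 152, 152]
202 [191, 190, 193, 200, 206, 83, 81, 90, 86, 87, 83, 86, 127, 159, 154, 149, 150]
204 [195, 190, 192, 199, 178, 85, 83, 82, 86, 90, 91, 84, 85, 91, 160, 153, 152]
206 [193, 187, 191, 200, 158, 80, 86, 87, 90, 88, 90, 86, 91, 87, 85, 133, 153]
208 [188, 191, 192, 204, 126, 82, 85, 90, 85, 86, 88, 89, 86, 85, 89, 80, 97]
210 [190, 190, 195, 209, 118, 84, 90, 84, 86, 85, 86, 84, 89, 88, 87, 88, 80]
notch Rin row [[315.26943551 181.35174067]] [[312.94576634  70.35678342]] [[313.70829747 107.19259801]]
```

```bash
python3 - <<'E'
from gap import *
from scipy.optimize import fsolve
W=pickle.load(open("r1.pkl","rb"))
for zt in (14,16):
  for name,px in (("tip corner",(312.4,195.7)),):
    print(zt,fsolve(lambda p:proj(W,E(p[0],p[1],zt))[0]-px,[2,-75]).round(2))
print("notch end",fsolve(lambda p:proj(W,E(p[0],p[1],0))[0]-(312,181.2),[0,-71]).round(2),"edge at -84",fsolve(lambda p:proj(W,E(p[0],p[1],0))[0]-(311.8,197),[0,-84]).round(2))
E
```

```text
14 [  0.91 -78.68]
16 [  0.99 -78.03]
notch end [  0.35 -70.84] edge at -84 [ -0.14 -84.35]
```

The left gap measures about 3.6 mm. The tip at the right notch sits 3.5 mm too far towards -y, so I correct by 3 mm and insert to about 50 mm depth.

Call:
{"api": "step_arm", "payload": {"targets": "-1 0 0.006 0 0 0 0;-1 0.01 0.0063 -0.0173 0 0 0;-1 0.02 0.0067 -0.0346 0 0 0;-1 0.03 0.007 -0.052 0 0 0;-1 0.035 0.0072 -0.0606 0 0 0;-1 0.04 0.0074 -0.0693 0 0 0;-1 0.045 0.0076 -0.0779 0 0 0;-1 0.05 0.0078 -0.0866 0 0 0;-1 0.05 0.0078 -0.0866 0 0 0"}}

```text
clock: 7.27
eef_pos: [0.4871, 0.0222, 0.1655]
tool_rot: [0.67, 0.696, 0.185, 0.179]
ft_force: [1.7, -2.6, -4.5]
grip_width: 0.019
grasp_force: 59.9
```

```bash
python3 st.py
```

```text
7.2667 [0.4871 0.0222 0.1655] F seam axes [-0.9 -2.6 -4.7] tcp rel hover, seam mm [ -1.9 -80.9 -64.8]
```

Call:
{"api": "step_arm", "payload": {"targets": "-1 0.004 0.0001 -0.0069 0 0 0;-1 0.008 0.0003 -0.0138 0 0 0;-1 0.012 0.0004 -0.0208 0 0 0;-1 0.015 0.0005 -0.026 0 0 0;-1 0.015 0.0005 -0.026 0 0 0;-1 0.015 0.0005 -0.026 0 0 0"}}

```text
clock: 7.77
eef_pos: [0.4944, 0.0225, 0.1527]
tool_rot: [0.67, 0.696, 0.186, 0.179]
ft_force: [0.5, 0.5, -4.8]
grip_width: 0.0195
grasp_force: 60.0
```

Call:
{"api": "step_arm", "payload": {"targets": "-1 -0.012 -0.0004 0.021 0 0 0;-1 -0.025 -0.0009 0.043 0 0 0;-1 -0.038 -0.0013 0.065 0 0 0;-1 -0.051 -0.0018 0.088 0 0 0;-1 -0.065 -0.0023 0.1126 0 0 0;-1 -0.065 -0.0023 0.1126 0 0 0;-1 -0.065 -0.0023 0.1126 0 0 0"}}

```text
clock: 8.35
eef_pos: [0.4635, 0.0209, 0.2112]
tool_rot: [0.67, 0.695, 0.188, 0.18]
ft_force: [-0.6, -0.9, -0.0]
grip_width: 0.0197
grasp_force: 60.8
```

```bash
python3 st.py; cat > meas.py <<'E'
from gap import *
import sys
W=bot.camera_info("wrist"); im=bot.camera("wrist"); n=sys.argv[1]; cv2.imwrite(f"pics/{n}_w.png",im[:,:,::-1]); pickle.dump(W,open(n+".pkl","wb"))
g=cv2.cvtColor(im,cv2.COLOR_RGB2GRAY)
for y in (6,0,-6,-30,-50,-74,-77,-80,-84,-88):
    u,v=proj(W,E(0,y,0))[0]; r=int(round(v)); c=int(round(u))
    if 0<=r<400: print(y,r,c-6,g[r,c-6:c+24].tolist())
E
python3 meas.py r2
```

```text
8.35 [0.4635 0.0209 0.2112] F seam axes [-0.6 -0.9  0.3] tcp rel hover, seam mm [  0.6 -81.4 -13.4]
6 91 302 [198, 199, 198, 198, 201, 188, 128, 78, 31, 27, 36, 38, 45, 77, 76, 74, 73, 71, 98, 161, 154, 151, 152, 151, 153, 151, 149, 154, 153, 152]
0 100 302 [197, 199, 197, 200, 200, 194, 137, 85, 31, 24, 44, 60, 47, 72, 75, 79, 73, 69, 65, 154, 160, 152, 154, 152, 153, 151, 152, 156, 153, 156]
-6 108 302 [197, 197, 196, 201, 202, 199, 148, 86, 31, 19, 50, 54, 54, 58, 70, 76, 70, 65, 62, 117, 161, 155, 155, 153, 150, 154, 153, 153, 154, 152]
-30 140 303 [197, 198, 198, 200, 207, 185, 81, 20, 26, 43, 52, 45, 127, 156, 154, 150, 154, 155, 159, 156, 156, 156, 155, 150, 156, 153, 151, 152, 149, 151]
-50 165 303 [194, 192, 199, 198, 204, 198, 120, 61, 23, 64, 82, 78, 69, 98, 162, 155, 153, 148, 151, 152, 150, 154, 153, 154, 151, 152, 150, 152, 153, 153]
-74 193 304 [149, 201, 197, 200, 206, 161, 84, 49, 7, 132, 121, 141, 175, 184, 185, 196, 92, 65, 69, 72, 63, 113, 155, 151, 151, 150, 154, 153, 151, 150]
-77 197 304 [141, 172, 163, 199, 209, 168, 91, 46, 50, 87, 80, 98, 203, 191, 192, 204, 106, 62, 61, 63, 59, 88, 159, 153, 153, 151, 147, 152, 148, 149]
-80 200 304 [117, 128, 123, 203, 209, 172, 91, 44, 73, 88, 93, 86, 83, 101, 189, 210, 106, 56, 65, 68, 59, 82, 163, 155, 149, 152, 148, 151, 149, 149]
-84 205 304 [121, 117, 144, 202, 206, 175, 90, 52, 89, 90, 86, 90, 83, 90, 93, 86, 92, 74, 61, 64, 63, 64, 151, 153, 147, 149, 154, 152, 150, 152]
-88 209 304 [181, 181, 185, 198, 205, 176, 97, 79, 89, 87, 88, 85, 92, 93, 89, 90, 86, 86, 89, 91, 73, 53, 135, 158, 155, 151, 147, 150, 149, 149]
```

```bash
python3 - <<'E'
from gap import *
W=pickle.load(open("r2.pkl","rb"))
for y,a,b in((6,307.8,320.3),(0,308,320.6),(-6,308.1,320.9),(-77,309.4,325.2),(-80,309.5,325.3),(-84,309.5,325.6)):
    print(y,round(x_of(W,a,y),1),round(x_of(W,b,y)-x_of(W,a,y),1))
E
```

```text
6 0.2 9.3
0 0.2 9.5
-6 0.1 9.7
-77 -0.2 13.1
-80 -0.2 13.2
-84 -0.3 13.5
```

The gaps are now left 3.5 mm and right 7.3 mm. I go back to the left notch, to 58 mm depth.

Call:
{"api": "step_arm", "payload": {"targets": "-1 -0.007 0.162 0 0 0 0;-1 -0.007 0.162 0 0 0 0;-1 -0.007 0.162 0 0 0 0;-1 -0.007 0.162 0 0 0 0;-1 0.003 0.1623 -0.0173 0 0 0;-1 0.013 0.1627 -0.0346 0 0 0;-1 0.023 0.163 -0.052 0 0 0;-1 0.033 0.1634 -0.0693 0 0 0;-1 0.038 0.1636 -0.0779 0 0 0;-1 0.043 0.1638 -0.0866 0 0 0"}}

```text
clock: 9.23
eef_pos: [0.4841, 0.101, 0.1656]
tool_rot: [0.672, 0.695, 0.185, 0.18]
ft_force: [-5.0, 0.1, 5.3]
grip_width: 0.0192
grasp_force: 61.4
```

```bash
python3 st.py
```

```text
9.2333 [0.4841 0.101  0.1656] F seam axes [-1.6  0.3  7.1] tcp rel hover, seam mm [ -2.   -2.  -64.5]
```

Call:
{"api": "step_arm", "payload": {"targets": "-1 0.004 0.0001 -0.0069 0 0 0;-1 0.008 0.0003 -0.0138 0 0 0;-1 0.012 0.0004 -0.0208 0 0 0;-1 0.016 0.0006 -0.0277 0 0 0;-1 0.02 0.0007 -0.0346 0 0 0;-1 0.023 0.0008 -0.0398 0 0 0;-1 0.023 0.0008 -0.0398 0 0 0;-1 0.023 0.0008 -0.0398 0 0 0"}}

```text
clock: 9.9
eef_pos: [0.4952, 0.1025, 0.146]
tool_rot: [0.671, 0.695, 0.186, 0.179]
ft_force: [1.7, 0.9, -4.2]
grip_width: 0.0196
grasp_force: 60.2
```

Call:
{"api": "step_arm", "payload": {"targets": "-1 -0.012 -0.0004 0.021 0 0 0;-1 -0.025 -0.0009 0.043 0 0 0;-1 -0.038 -0.0013 0.065 0 0 0;-1 -0.051 -0.0018 0.088 0 0 0;-1 -0.065 -0.0023 0.1126 0 0 0;-1 -0.073 -0.0026 0.1264 0 0 0;-1 -0.073 -0.0026 0.1264 0 0 0"}}

```text
clock: 10.48
eef_pos: [0.4597, 0.1015, 0.2119]
tool_rot: [0.671, 0.695, 0.188, 0.181]
ft_force: [0.4, 0.0, -0.7]
grip_width: 0.0189
grasp_force: 60.8
```

Call:
{"api": "step_arm", "payload": {"targets": "-1 0.007 -0.162 0 0 0 0;-1 0.007 -0.162 0 0 0 0;-1 0.007 -0.162 0 0 0 0;-1 0.007 -0.162 0 0 0 0"}}

```text
clock: 10.82
eef_pos: [0.4624, 0.0173, 0.2091]
tool_rot: [0.673, 0.693, 0.185, 0.18]
ft_force: [0.4, 0.7, -0.6]
grip_width: 0.0194
grasp_force: 60.8
```

```bash
python3 st.py; python3 meas.py r3
```

```text
10.8167 [0.4624 0.0173 0.2091] F seam axes [ 0.1  0.7 -0.8] tcp rel hover, seam mm [ -1.5 -84.9 -14.6]
6 86 304 [200, 199, 197, 202, 200, 206, 173, 108, 66, 33, 31, 31, 37, 29, 33, 40, 32, 82, 95, 88, 71, 71, 72, 80, 69, 69, 68, 114, 161, 156]
0 94 304 [197, 194, 199, 197, 201, 206, 181, 113, 69, 30, 36, 50, 53, 47, 44, 43, 44, 100, 97, 79, 69, 72, 71, 72, 68, 71, 61, 140, 162, 158]
-6 102 304 [198, 198, 199, 199, 199, 204, 189, 118, 74, 35, 37, 51, 54, 54, 44, 56, 55, 44, 102, 81, 62, 72, 72, 73, 71, 73, 55, 146, 163, 155]
-30 135 305 [199, 198, 197, 202, 203, 211, 173, 90, 31, 28, 54, 55, 54, 58, 56, 46, 70, 98, 158, 151, 152, 153, 152, 154, 152, 154, 154, 154, 155, 152]
-50 160 306 [194, 197, 196, 200, 203, 194, 123, 71, 24, 73, 79, 82, 78, 77, 70, 69, 112, 160, 157, 154, 152, 152, 150, 149, 153, 151, 151, 153, 152, 156]
-74 189 306 [149, 145, 197, 194, 199, 206, 174, 86, 47, 19, 95, 100, 111, 126, 155, 178, 99, 70, 67, 76, 74, 79, 64, 116, 161, 150, 153, 156, 151, 153]
-77 193 307 [202, 197, 196, 199, 208, 179, 98, 36, 65, 203, 193, 189, 189, 194, 205, 101, 54, 58, 66, 63, 63, 56, 110, 156, 153, 150, 151, 150, 150, 154]
-80 196 307 [201, 198, 193, 196, 210, 159, 91, 66, 137, 201, 190, 188, 186, 191, 204, 104, 59, 66, 58, 67, 63, 62, 115, 156, 151, 150, 149, 150, 151, 151]
-84 201 307 [199, 191, 191, 198, 212, 90, 84, 89, 89, 82, 76, 124, 201, 196, 204, 101, 52, 67, 67, 64, 62, 49, 138, 156, 151, 151, 154, 154, 153, 155]
-88 205 307 [203, 195, 191, 199, 184, 85, 85, 89, 89, 93, 89, 89, 82, 79, 177, 61, 59, 63, 73, 71, 62, 54, 138, 158, 152, 151, 150, 151, 150, 150]
```

```bash
python3 - <<'E'
from gap import *
for n,rows in (("r3",((6,310.7,330.9),(0,310.7,330.8),(-6,310.8,330.8),(-74,312.6,329),(-77,312.5,328.9),(-80,312.3,328.9))),):
    W=pickle.load(open(n+".pkl","rb"))
    for y,a,b in rows: print(y,round(x_of(W,a,y),1),round(x_of(W,b,y)-x_of(W,a,y),1))
for n in("r1","r2","r3","l1"):
    im=cv2.imread(f"pics/{n}_w.png").astype(int); ye=(im[:,:,2]-im[:,:,0]>38)&(im[:,:,2]>60)
    print(n,[(r,*(np.where(ye[r,300:335])[0][[0,-1]]+300)) for r in range(190,222,2) if ye[r,300:335].any()])
E
```

```text
6 0.5 14.9
0 0.3 15.0
-6 0.3 15.0
-74 0.1 13.4
-77 -0.1 13.5
-80 -0.3 13.7
r1 [(196, np.int64(313), np.int64(314)), (198, np.int64(312), np.int64(315)), (200, np.int64(312), np.int64(317)), (202, np.int64(312), np.int64(318)), (204, np.int64(312), np.int64(320)), (206, np.int64(311), np.int64(321)), (208, np.int64(311), np.int64(323)), (210, np.int64(311), np.int64(324)), (212, np.int64(311), np.int64(326)), (214, np.int64(300), np.int64(334)), (216, np.int64(300), np.int64(334)), (218, np.int64(300), np.int64(334)), (220, np.int64(300), np.int64(334))]
r2 [(194, np.int64(313), np.int64(319)), (196, np.int64(313), np.int64(319)), (198, np.int64(312), np.int64(319)), (200, np.int64(312), np.int64(319)), (202, np.int64(312), np.int64(319)), (204, np.int64(312), np.int64(320)), (206, np.int64(312), np.int64(321)), (208, np.int64(311), np.int64(323)), (210, np.int64(311), np.int64(324)), (212, np.int64(311), np.int64(325)), (214, np.int64(300), np.int64(334)), (216, np.int64(300), np.int64(334)), (218, np.int64(300), np.int64(334)), (220, np.int64(300), np.int64(334))]
r3 [(190, np.int64
[... 362 characters left out ...]
np.int64(311), np.int64(324)), (212, np.int64(311), np.int64(326)), (214, np.int64(300), np.int64(334)), (216, np.int64(300), np.int64(334)), (218, np.int64(300), np.int64(334)), (220, np.int64(300), np.int64(334))]
l1 [(196, np.int64(313), np.int64(314)), (198, np.int64(312), np.int64(315)), (200, np.int64(312), np.int64(317)), (202, np.int64(312), np.int64(318)), (204, np.int64(312), np.int64(320)), (206, np.int64(312), np.int64(321)), (208, np.int64(311), np.int64(323)), (210, np.int64(311), np.int64(324)), (212, np.int64(311), np.int64(325)), (214, np.int64(300), np.int64(334)), (216, np.int64(300), np.int64(334)), (218, np.int64(300), np.int64(334)), (220, np.int64(300), np.int64(334))]
```

The wedge hasn't slipped. Gaps are left 9.0 mm and right 7.5 mm. Final push at the right notch, then withdraw well clear.

Call:
{"api": "step_arm", "payload": {"targets": "-1 0 0 0 0 0 0;-1 0.01 0.0003 -0.0173 0 0 0;-1 0.02 0.0007 -0.0346 0 0 0;-1 0.03 0.001 -0.052 0 0 0;-1 0.04 0.0014 -0.0693 0 0 0;-1 0.05 0.0017 -0.0866 0 0 0;-1 0.056 0.002 -0.097 0 0 0;-1 0.062 0.0022 -0.1074 0 0 0;-1 0.066 0.0023 -0.1143 0 0 0;-1 0.07 0.0025 -0.1212 0 0 0"}}

```text
clock: 11.7
eef_pos: [0.4969, 0.0224, 0.1485]
tool_rot: [0.671, 0.696, 0.186, 0.179]
ft_force: [-5.8, 1.2, 3.5]
grip_width: 0.0188
grasp_force: 61.7
```

Call:
{"api": "step_arm", "payload": {"targets": "-1 0.003 0.0001 -0.0052 0 0 0;-1 0.003 0.0001 -0.0052 0 0 0;-1 0.003 0.0001 -0.0052 0 0 0"}}

```text
clock: 11.95
eef_pos: [0.4984, 0.0222, 0.1459]
tool_rot: [0.671, 0.695, 0.186, 0.179]
ft_force: [-0.4, 1.2, -4.7]
grip_width: 0.0195
grasp_force: 60.4
```

Call:
{"api": "step_arm", "payload": {"targets": "-1 -0.012 -0.0004 0.021 0 0 0;-1 -0.025 -0.0009 0.043 0 0 0;-1 -0.038 -0.0013 0.065 0 0 0;-1 -0.051 -0.0018 0.088 0 0 0;-1 -0.065 -0.0023 0.1126 0 0 0;-1 -0.073 -0.0026 0.1264 0 0 0;-1 -0.073 -0.0026 0.1264 0 0 0;-1 -0.073 -0.0026 0.1264 0 0 0"}}

```text
clock: 12.62
eef_pos: [0.4631, 0.0203, 0.2106]
tool_rot: [0.671, 0.695, 0.187, 0.18]
ft_force: [1.0, -0.8, -0.8]
grip_width: 0.0193
grasp_force: 60.8
```

```bash
python3 st.py; python3 meas.py r4
```

```text
12.6167 [0.4631 0.0203 0.2106] F seam axes [ 0.5 -0.9 -1.2] tcp rel hover, seam mm [ -0.1 -82.  -13.7]
6 90 303 [198, 198, 199, 199, 203, 190, 130, 72, 37, 28, 44, 37, 36, 37, 33, 36, 34, 107, 92, 70, 76, 77, 74, 77, 69, 67, 116, 158, 156, 154]
0 99 303 [198, 198, 199, 200, 202, 197, 136, 80, 43, 28, 47, 49, 54, 57, 51, 58, 57, 52, 102, 70, 78, 78, 75, 75, 71, 59, 119, 163, 154, 153]
-6 107 303 [198, 199, 199, 200, 199, 201, 148, 83, 47, 25, 49, 56, 61, 49, 56, 49, 56, 47, 93, 71, 69, 69, 75, 76, 70, 65, 117, 162, 157, 154]
-30 139 304 [198, 200, 199, 203, 208, 182, 106, 51, 21, 43, 58, 61, 55, 51, 53, 51, 44, 115, 160, 155, 153, 153, 156, 155, 156, 156, 154, 156, 153, 155]
-50 164 304 [196, 195, 196, 201, 204, 199, 129, 70, 15, 67, 82, 75, 80, 78, 79, 74, 70, 96, 162, 154, 153, 151, 153, 152, 152, 153, 152, 153, 154, 153]
-74 193 305 [162, 200, 195, 200, 207, 166, 87, 47, 25, 186, 183, 185, 182, 189, 197, 202, 215, 91, 66, 71, 74, 72, 69, 61, 149, 155, 153, 152, 153, 149]
-77 196 305 [183, 198, 197, 198, 207, 171, 88, 53, 76, 126, 164, 196, 191, 185, 189, 192, 207, 86, 54, 59, 64, 63, 58, 54, 151, 158, 152, 151, 151, 151]
-80 200 305 [203, 196, 194, 197, 207, 173, 84, 79, 89, 89, 91, 83, 104, 184, 194, 193, 208, 75, 57, 63, 66, 65, 59, 54, 154, 156, 151, 149, 149, 152]
-84 204 305 [201, 194, 193, 198, 204, 178, 96, 87, 91, 86, 91, 89, 91, 85, 81, 107, 221, 78, 60, 69, 62, 65, 66, 50, 153, 154, 152, 150, 152, 152]
-88 209 305 [195, 192, 192, 195, 202, 181, 93, 81, 87, 89, 90, 85, 97, 89, 90, 90, 93, 91, 93, 74, 61, 66, 70, 51, 153, 156, 151, 151, 151, 151]
```

The right gap is about 9.4 mm and the left about 9.0 mm, so prising is done. I return to the lifted pose above the rack, exactly reversing the commands.

Call:
{"api": "step_arm", "payload": {"targets": "-1 -0.03 -0.001 0.07 0 0 0;-1 -0.03 -0.001 0.07 0 0 0;-1 0.14 -0.52 0.07 0.065 0.665 -0.33;-1 0.14 -0.52 0.07 0.065 0.665 -0.33;-1 0.14 -0.52 0.07 0.065 0.665 -0.33;-1 0.14 -0.52 0.07 0.065 0.665 -0.33;-1 0.14 -0.52 0.07 0.065 0.665 -0.33;-1 0.14 -0.52 0.07 0.065 0.665 -0.33;-1 0.14 -0.52 0.07 0.065 0.665 -0.33;-1 0.14 -0.52 0.07 0.065 0.665 -0.33"}}

```text
clock: 13.5
eef_pos: [0.5342, -0.245, 0.241]
tool_rot: [0.785, 0.619, -0.001, -0.0]
ft_force: [0.5, 0.5, -0.9]
grip_width: 0.0193
grasp_force: 60.7
```

Call:
{"api": "step_arm", "payload": {"targets": "-1 0 0 0 0 0 0;-1 0 0 0 0 0 0;-1 0 0 0 0 0 0"}}

```text
clock: 13.75
eef_pos: [0.5322, -0.2387, 0.2444]
tool_rot: [0.783, 0.622, -0.0, -0.0]
ft_force: [-0.8, 0.3, -0.4]
grip_width: 0.0192
grasp_force: 60.7
```

```bash
python3 - <<'E'
from h import *
from scipy.spatial.transform import Rotation as R
o=bot.get_obs();m=R.from_quat(o["tool_rot"]).as_matrix(); print(o["eef_pos"],"z",m[:,2].round(3),"yaw",np.arctan2(m[1,1],m[0,1]))
W=bot.camera_info("wrist"); im=bot.camera("wrist")[:,:,::-1]; cv2.imwrite("pics/b_w.png",im)
# slot vs first lifted picture is at pics/c4.png (crop 220,100 x2)
c4=cv2.imread("pics/c4.png")[:, :400]; a=cv2.resize(im[100:400,220:420],None,fx=2,fy=2,interpolation=cv2.INTER_CUBIC)
t=c4[115:195,165:245]; r=cv2.matchTemplate(a[60:260,100:320],t,cv2.TM_CCOEFF_NORMED); _,v,_,p=cv2.minMaxLoc(r); print("slot shift px(half)",v,p[0]+100-165,p[1]+60-115)
t=c4[200:290,140:270]; r=cv2.matchTemplate(a[170:330,100:320],t,cv2.TM_CCOEFF_NORMED); _,v,_,p=cv2.minMaxLoc(r); print("wedge shift",v,p[0]+100-140,p[1]+170-200)
E
```

```text
[ 0.53222409 -0.23871446  0.24438599] z [-0.001  0.001 -1.   ] yaw -0.2289744725173937
slot shift px(half) 0.9369794130325317 5 4
wedge shift 0.9856885075569153 0 0
```

The wedge is unmoved in the hand and the slot is within about 2 mm, which is inside the slot clearance. Lowering.

Call:
{"api": "step_arm", "payload": {"targets": "-1 0 0 -0.04 0 0 0;-1 0 0 -0.08 0 0 0;-1 0 0 -0.12 0 0 0;-1 0 0 -0.16 0 0 0;-1 0 0 -0.2 0 0 0;-1 0 0 -0.23 0 0 0;-1 0 0 -0.26 0 0 0;-1 0 0 -0.28 0 0 0;-1 0 0 -0.29 0 0 0;-1 0 0 -0.29 0 0 0"}}

```text
clock: 14.63
eef_pos: [0.5319, -0.2389, 0.0992]
tool_rot: [0.783, 0.622, -0.0, -0.001]
ft_force: [-0.1, 0.9, -0.6]
grip_width: 0.0191
grasp_force: 60.8
```

Call:
{"api": "step_arm", "payload": {"targets": "-1 0 0 -0.004 0 0 0;-1 0 0 -0.008 0 0 0;-1 0 0 -0.008 0 0 0"}}

```text
clock: 14.88
eef_pos: [0.5329, -0.2399, 0.0964]
tool_rot: [0.784, 0.621, 0.0, 0.001]
ft_force: [0.0, 0.1, -1.0]
grip_width: 0.019
grasp_force: 60.8
```

Call:
{"api": "step_arm", "payload": {"targets": "1 0 0 0 0 0 0;1 0 0 0 0 0 0;1 0 0 0 0 0 0;1 0 0 0 0 0 0;1 0 0 0 0 0 0;1 0 0 0 0 0 0;1 0 0 0.05 0 0 0;1 0 0 0.12 0 0 0;1 0 0 0.2 0 0 0;1 0 0 0.27 0 0 0"}}

```text
clock: 15.72
eef_pos: [0.5323, -0.2397, 0.2327]
tool_rot: [0.784, 0.621, 0.0, 0.0]
ft_force: [0.9, -0.4, 0.5]
grip_width: 0.0854
grasp_force: 0.0
```

Call:
{"api": "step_arm", "payload": {"targets": "1 0 -0.12 0 0 0 0;1 0 -0.12 0 0 0 0;1 0 -0.12 0 0 0 0;1 0 -0.12 0 0 0 0"}}

```text
clock: 16.05
eef_pos: [0.5322, -0.3006, 0.2305]
tool_rot: [0.784, 0.62, 0.0, -0.0]
ft_force: [-0.2, 0.6, -0.7]
grip_width: 0.0858
grasp_force: 0.0
```

```bash
python3 - <<'E'
from h import *
from scipy.spatial.transform import Rotation as R
a=cv2.imread("pics/w1.png"); im=bot.camera("wrist")[:,:,::-1]; cv2.imwrite("pics/end_w.png",im)
o=bot.get_obs(); print(o["clock"],o["eef_pos"],o["grip_width"],o["ft_force"].round(1))
W=bot.camera_info("wrist"); import pickle; W1=pickle.load(open("w1.pkl","rb"))
for n,i,m in(("before",W1,a),("now",W,im)):
    h=cv2.cvtColor(np.ascontiguousarray(m),cv2.COLOR_BGR2HSV); k=cv2.inRange(h,(22,170,40),(32,255,255)); k[:80]=0;k[220:]=0;k[:,:240]=0;k[:,380:]=0
    c=max(cv2.findContours(k,0,2)[0],key=cv2.contourArea); x,y,w,hh=cv2.boundingRect(c); print(n,x,y,w,hh,cv2.contourArea(c),"collar far-left",onz(i,(x,y),.074).round(4),onz(i,(x+w,y),.074).round(4))
s=bot.camera("scene")[:,:,::-1]; s0=cv2.imread("pics/scene0.png"); S=bot.camera_info("scene"); q=proj(S,[.5325,-.24,.1])[0].astype(int)
d=cv2.absdiff(s,s0).max(2)[q[1]-30:q[1]+45,q[0]-40:q[0]+40]; print("scene diff near rack",(d>40).sum(),d.mean())
E
```

```text
16.1 [ 0.53211273 -0.29971267  0.23024782] 0.08540875319543394 [ 0.2 -0.3  0.5]
before 292 103 36 44 1260.5 collar far-left [ 0.5213 -0.2175  0.074 ] [ 0.5533 -0.2251  0.074 ]
now 291 102 36 44 1207.0 collar far-left [ 0.5208 -0.216   0.074 ] [ 0.5528 -0.2236  0.074 ]
scene diff near rack 1208 22.996666666666666
```

The wedge sits exactly as it did at the start, so I hand in.

```bash
python3 -c "
from workcell import bot
print(bot.job_done())"
```

```text
the job is handed in; nothing more can be done
None
```

The job is handed in, with no verdict shown: by my camera measurements the seam stands about 9.0 mm open on the left and 9.4 mm on the right (at most about 4 mm apart on the way), and the wedge is back in its rack, within about 2 mm of where it started.

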